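# Slide the clip case to the back between the sound machine and the night light

### The arm

A 6-joint arm with a two-finger parallel gripper is mounted at the origin on the work surface. World frame = base frame: x ahead of the robot, y to its left, z up, the work surface at z = 0. Lengths are in mm, angles in rad, forces in N, time in s.
With the tool pointing down it reaches from about 350 to 975 mm from the base axis. Payload 4.9 kg.
Tool frame: the origin (TCP) lies midway between the tips of the shut fingers; the grasp point (between the pads) lies 19 mm behind it; z points along the fingers, y is the direction in which the jaws open and shut (so a half turn about z gives the same grasp; the last joint's range is limited). The gripper opens to 85 mm and grips with 20 to 120 N. Pads are 22 mm wide; open, the fingers measure 114 mm over their backs; the gripper's body (76 mm by 85 mm) begins 54 mm behind the grasp point. The pads swing forward as they close: fully open they stand 13 mm farther back than shut.
Start: joints at [-1.257, 0.053, 1.613, -0, 1.476, -0.119], TCP at [262.126, -567.354, 204.504] pointing down, gripper open.
Joint ranges: [-3.01, 3.01], [-1.01, 2.22], [0.06, 2.58], [-1.02, 4.17], [0.09, 2.62], [-3.14, 3.14]. Speed limits (rad/s): [2.57, 2.57, 3.14, 3.14, 3.14, 3.14].

### API

Orientations are given as a unit quaternion [x, y, z, w].
In Python, from workcell import readout, eyes, ticket gives the robot as it stands.
- The arm moves only by the tool arm_command, never from a script. Its argument "increments" is a list of rows, each a list of 7 numbers: the shift along the world's x, y, z in mm, then the turn, a rotation vector about the world's x, y, z in rad, then the opening in per cent of the stroke, from 0 (shut) to 100 (fully open). In form: [[dx, dy, dz, ax, ay, az, fingers], ...]. A call has 1 to 10 rows; each row shifts and turns the pose as measured when the row begins; what a row does not reach is not made up. A row lasts 1/10 s, in which the tool goes at most 50 mm and 8.59 degrees, less where a joint would pass 70% of its speed; a pose out of reach is approached as far as the arm can. A call is refused whole if a number of a shift passes 50 or a number of a turn 0.15, either way. A call with a gripper value outside its range is refused whole. The fingers move at their own pace and stop on an object; "squeeze" is the grip in N (left out, the last holds). Time passes only in rows, so rows that do not move let the fingers close. It gives the time, the measured TCP pose, the force and the opening at its end, in the units of the state.
- readout.read_state(): the state, without advancing time (a new reading comes with each control period).
- eyes.grab_frame(name): name is "side" or "top" or "wrist"; returns a dict with "color" (400x640x3 uint8, red, green, blue), "fx", "fy", "cx", "cy" (pixels), "R" (3x3) and "t" (3): a world point X has camera coordinates R X + t; the wrist camera has in their place "mount" (4x4, takes a point from camera to tool coordinates, whose origin is the TCP and whose axes are the flange's). Camera axes: x right, y down, z forward; pixel columns grow to the right and rows downward; lengths in mm; the calibration is good to about 2 mm. A picture is of the moment at which its call begins: read the wrist's pose just before it. There is no depth.
- ticket.sign_off(): hands the job in, once; it reports no verdict.
Trained networks look in a picture, given as the dict that the camera call returned (one of the last four; its "shot" number tells which), for a name from the list of things; names that differ only in an ending like _2 or _b are one class to them, and where a whole thing is asked for, a point or a joint stands for the part that bears it (a point fixed in the world has none). Each returns a list of dicts, best first, with "p" (0 to 1); they miss things now and then, are a little off and sometimes report something else, mostly with a low value. They report only what shows in the picture. A call takes as long as a camera call. They do not tell look-alikes from the thing itself.
- eyes.find_in(picture, thing): "centre" ([x, y, z] in mm, in world coordinates, good to about 4 mm: the middle of the surface that is visible of it).
- eyes.silhouettes(picture, thing): "pixels" (400x640 bool, what is visible of it).
The state is a dict: "time_s": time; "qpos": joint angles; "joint_velocities": joint speeds; "joint_torque": joint torques, N m; "tcp_pos": TCP position; "tcp_rot": TCP orientation; "wrist_force": force on the tool from outside, world axes, zero at the start; "torque": the same for the moment, N m; "finger_gap": finger opening in mm.
Only numpy, scipy, OpenCV 4.12 (cv2) and the standard library are available. Lean on these libraries where they do the work, as an engineer would, in place of code of your own. Each camera call takes 0.05 s, during which the arm holds its last target.

### The job

The baby is about to be changed, so get the clear case of hair clips out of reach: with the fingertips, gently push it along the dresser top, through the narrow gap between the sound machine and the night light, until it stands wholly on the grey felt mat behind them, squarely in line with the mat, and then let it be. Only push it, never pinch, lift or tip it, and leave the lazy susan with what is on it, the teething key, the hairbrush and the lotion bottle where they are.

Things in the scene. Friction and masses are not known exactly. Their poses are not given: they have to be found in the camera images.
- case: The thing to push: closed rectangular box of clear plastic with a mint rim round its lid and coloured hair clips inside, 76 mm long (its own x) by 60 mm wide (its own y) by 36 mm tall, edges rounded 4 mm, about 0.11 to 0.22 kg, sliding freely on the dresser top with friction of roughly 0.5 to 0.7. Origin: centre of its underside. Its x axis starts up to about 30 degrees off the world's x. It stands in front of the gap (nearer the robot), anywhere to the left or right of it.
- sound_machine: White round puck, 100 mm across and 48 mm tall, grey slots and a sage disc on top; stuck down, does not move. Left-hand side (+y) of the gap. Origin: centre of its underside; its x axis points straight through the gap, away from the robot.
- night_light: Round night light, bamboo foot with a warm white dome, 90 mm across and 51 mm tall; stuck down, does not move. Right-hand side (-y) of the gap. Origin: centre of its underside.
- gap (a point): Point on the dresser top midway between the sound machine and the night light, where they come nearest: they are 68 mm apart there, so the 60 mm width of the case has 4 mm to spare on each side; its 76 mm length does not go through crosswise. Axes: x straight through the gap away from the robot, y towards the sound machine, z up.
- mat: Flat grey felt mat with a sage edge, under 1 mm thick (the case slides onto it without a step), 126 mm along its x by 100 mm along its y, lying flat behind the gap and in line with it: its centre is 100 to 112 mm from the gap point along the gap's x axis. Origin: its centre. Its x axis is parallel to the gap's x axis. The end of the mat nearest the robot lies between the two round things, 37 to 49 mm past the gap point.
- susan_rim (a point): Point on the rim of the round bamboo lazy susan's turning board (260 mm across, top 28 mm above the dresser, turns easily about its middle), 120 mm from its axis. It stands to the left, apart from the work.
- pacifier: Mint pacifier, 34 by 44 mm, 41 mm tall, teat up, standing on the lazy susan. Origin: centre of its underside.
- ramekin: Small round glass ramekin, 76 mm across, 40 mm tall, on the lazy susan. Origin: centre of its underside.
- trinket_box: Round white ceramic trinket box with its lid on and a brass knob, 73 mm across, 54 mm tall, on the lazy susan. Origin: centre of its underside.
- teething_key: Flat coral silicone teething key, about 100 mm long, 36 mm wide and 12 mm thick, lying on the dresser to the left of the mat, behind the sound machine. Origin: near its middle, on its underside.
- hairbrush: Baby hairbrush with bamboo back and handle, about 180 mm long, 46 mm wide and 24 mm tall, lying bristles down on the dresser at the right. Origin: near its middle, at the dresser top.
- lotion: Blush pink lotion bottle with white cap, 48 mm across and 145 mm tall, standing to the right of the night light. Origin: centre of its underside.
Things that resemble listed ones, but are neither listed nor needed, are in the scene too. What is shaped like the case but black or orange is not meant.

How it is judged:
By the outcome, as a careful person would: the job done as asked, in the order asked, and still so for the second after the job is handed in, with the robot touching nothing.
It also fails if it takes over 61 s, if anything falls off the work surface, if the arm or the gripper's body presses on something with over 40 N, if the wrist force passes 120 N, or if a joint passes its speed limit or range.

## Working session

There is one attempt and no reset: what is moved stays moved. The work goes in short steps, Python scripts to look and compute and a tool call to move; the robot and the scene stay as the last step left them, time stands still between calls to the robot, and variables do not carry over. Pictures are saved under pics/ and viewed, and the job is handed in when it is done.

Besides the shell and the picture viewer there is one more tool, called after "Emit:" by a JSON object that holds its "api" and its "payload", one argument or row to a line. arm_command: Moves the arm, as the interface text tells. Its arguments: {"type":"object","properties":{"increments":{"type":"array","items":{"type":"array","items":{"type":"number"}}},"squeeze":{"type":"number"}},"required":["increments"]}

```bash
mkdir -p pics; ls
cat > h.py <<'E'
import numpy as np, cv2
from workcell import readout, eyes, ticket
def ray(p,uv):
    d=np.array([(uv[0]-p['cx'])/p['fx'],(uv[1]-p['cy'])/p['fy'],1.]);R=np.array(p['R']);t=np.array(p['t'])
    return -R.T@t, R.T@d
def at_z(p,uv,z):
    c,d=ray(p,uv); return c+d*(z-c[2])/d[2]
def proj(p,X):
    x=np.array(p['R'])@np.array(X,float)+np.array(p['t']); return np.array([p['fx']*x[0]/x[2]+p['cx'],p['fy']*x[1]/x[2]+p['cy']])
def save(p,n): cv2.imwrite('pics/'+n+'.png',cv2.cvtColor(p['color'],cv2.COLOR_RGB2BGR))
E
python3 - <<'E'
from h import *
for n in ('top','side'):
    p=eyes.grab_frame(n); save(p,n+'0')
    print(n,p['fx'],np.round(-np.array(p['R']).T@np.array(p['t'])),np.round(p['R'],2).tolist())
    for th in ['case','sound_machine','night_light','mat']:
        print(th,[(round(r['p'],2),np.round(r['centre'],1).tolist(),np.round(proj(p,r['centre'])).tolist()) for r in eyes.find_in(p,th)])
print(readout.read_state())
E
```

```text
pics
top 376.02554114315336 [297.  50. 999.] [[-0.07, -1.0, -0.0], [-0.97, 0.07, -0.23], [0.23, -0.01, -0.97]]
case [(0.8, [322.9, -171.9, 36.9], [404.0, 273.0]), (0.79, [448.9, -91.0, 30.8], [367.0, 226.0]), (0.6, [345.9, 44.7, 41.5], [318.0, 270.0])]
sound_machine [(0.7, [568.3, 10.9, 43.8], [325.0, 183.0])]
night_light [(0.83, [551.8, -147.0, 46.0], [385.0, 185.0]), (0.21, [423.2, 400.9, 67.1], [172.0, 247.0])]
mat [(0.73, [666.4, -82.9, -1.4], [355.0, 152.0]), (0.55, [539.2, 414.9, 41.8], [171.0, 205.0])]
side 409.38109051203014 [497. 897. 673.] [[-1.0, -0.04, 0.02], [-0.04, 0.59, -0.81], [0.02, -0.81, -0.59]]
case [(0.93, [346.6, 60.8, 34.7], [387.0, 220.0]), (0.86, [451.4, -80.7, 39.4], [346.0, 187.0]), (0.76, [325.9, -161.3, 36.5], [388.0, 175.0])]
sound_machine [(0.74, [576.4, 31.6, 47.5], [299.0, 206.0]), (0.41, [557.5, -124.4, 37.6], [310.0, 178.0])]
night_light [(0.57, [560.0, -123.8, 35.3], [309.0, 179.0]), (0.22, [612.7, -260.0, 68.8], [295.0, 147.0])]
mat [(0.64, [677.1, -85.7, 0.4], [268.0, 195.0])]
{'time_s': 0.5, 'qpos': array([-1.25703976e+00,  5.27186350e-02,  1.61293079e+00, -8.56641621e-06,
        1.47598661e+00, -1.18967598e-01]), 'joint_velocities': array([-7.74903104e-04, -8.29449260e-04, -1.20677672e-03,  1.18431729e-05,
       -9.10414765e-04, -1.38160852e-03]), 'joint_torque': array([ 2.07840585e-04, -3.93209803e+01, -3.70027542e+01, -1.45397139e-04,
        1.28881387e-03, -2.55380016e-06]), 'tcp_pos': array([ 262.09797642, -567.35553498,  204.47359367]), 'tcp_rot': array([ 9.76684804e-01,  2.14678348e-01, -6.35301641e-06, -2.11737296e-05]), 'wrist_force': array([0.11750271, 0.10228316, 0.55069886]), 'torque': array([ 0.00106355,  0.0125634 , -0.02372881]), 'finger_gap': 85.23028073203433}
```

View pics/top0.png

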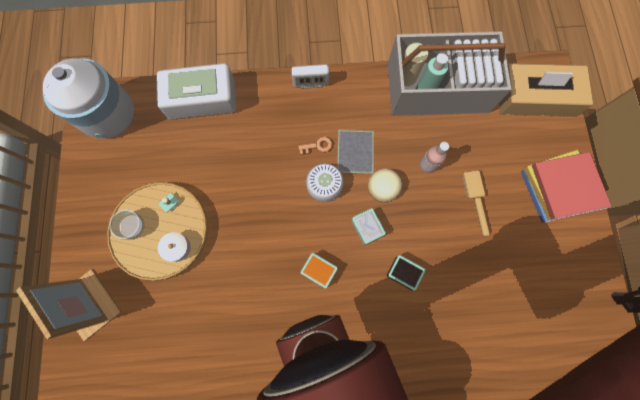

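Run:
```python
import cv2
a=cv2.imread('pics/top0.png')[120:320,280:440]; cv2.imwrite('pics/top0c.png',cv2.resize(a,None,fx=3,fy=3,interpolation=cv2.INTER_CUBIC)[:600])
a=cv2.imread('pics/side0.png')[120:270,230:430]; cv2.imwrite('pics/side0c.png',cv2.resize(a,None,fx=4,fy=4,interpolation=cv2.INTER_CUBIC))
```

```text
(no output)
```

View pics/top0c.png

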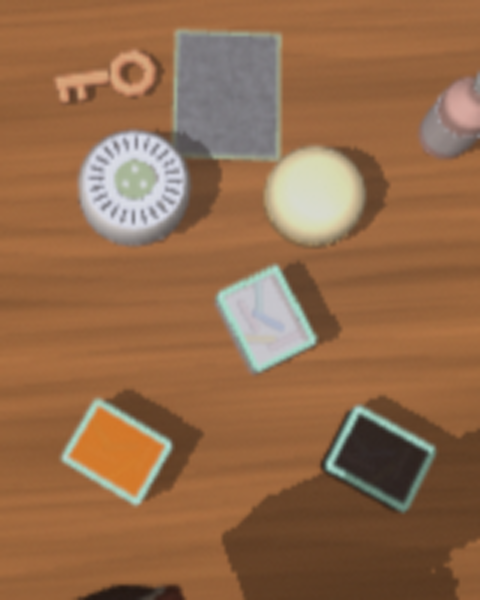

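View pics/side0c.png

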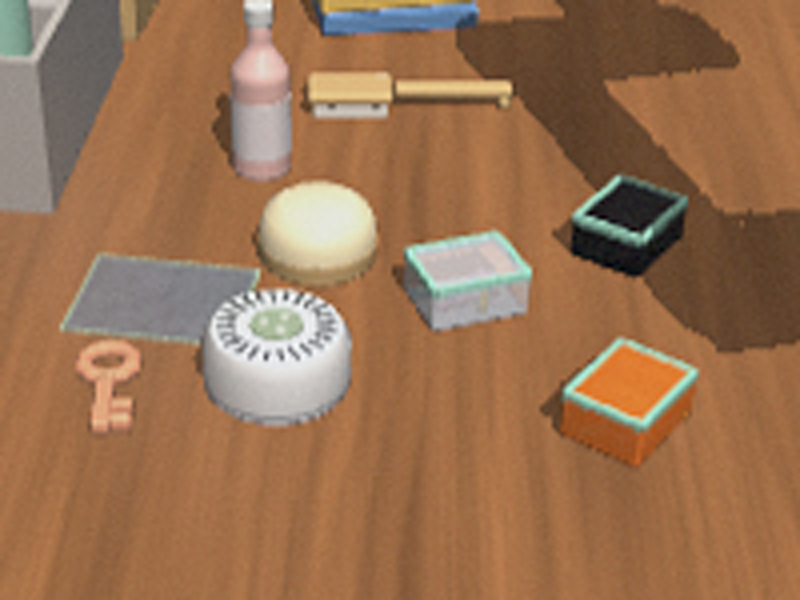

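The clear case is at top pixel (367,226). The look-alikes are orange at (318,270) and black at (404,273). The enlarged crop shows the one at (367,226) has transparent walls, a mint rim and clips inside, so that is the one to push. Next I'll fit the poses to the silhouettes.

```bash
cat > fit.py <<'E'
from h import *
from scipy.optimize import minimize
def box(x,y,a,L,W,H):
    c,s=np.cos(a),np.sin(a);P=[]
    r=4 if H>5 else 0
    for sx in(-1,1):
        for sy in(-1,1):
            for z in((1,H-1) if H>5 else (0,)):
                for (ex,ey) in ((r,0),(0,r),(r*.3,r*.3)):
                    u,v=sx*(L/2-ex),sy*(W/2-ey);P.append((x+c*u-s*v,y+s*u+c*v,z))
    return np.array(P)
def cyl(x,y,D,H):
    t=np.linspace(0,2*np.pi,60);return np.array([(x+D/2*np.cos(k),y+D/2*np.sin(k),z) for z in(0,H) for k in t])
def mask(p,P,S=4):
    uv=np.array([proj(p,q) for q in P]); h=cv2.convexHull(((uv+.5)*S*16).astype(np.float32)).astype(np.int32)
    m=np.zeros((400*S,640*S),np.uint8);cv2.fillPoly(m,[h],255,shift=4,lineType=cv2.LINE_AA)
    return cv2.resize(m,(640,400),interpolation=cv2.INTER_AREA)/255.
def hull(p,P): return cv2.convexHull(np.array([proj(p,q) for q in P]).astype(np.float32))[:,0]
def fit(views,model,x0,occl=None):
    # views: list of (pic, boolmask, boolignore)
    def f(q):
        e=0
        P=model(*q)
        for p,m,ig in views: e+=(np.abs(mask(p,P)-m)*(~ig)).sum()/m.sum()
        return e
    x0=np.array(x0,float);sim=[x0]
    for i in range(len(x0)):
        d=x0.copy(); d[i]+= 8 if i<2 else .2; sim.append(d)
    r=minimize(f,x0,method='Nelder-Mead',options=dict(initial_simplex=sim,xatol=.05,fatol=1e-4,maxiter=150))
    return r.x,r.fun
def pick(p,thing,near):
    b=None
    for s in eyes.silhouettes(p,thing):
        m=s['pixels'];v,u=np.nonzero(m); 
        d=np.hypot(u.mean()-near[0],v.mean()-near[1])
        if b is None or d<b[0]: b=(d,m,s['p'])
    return b
E
python3 - <<'E'
from fit import *
near={'case':(450,-88,20),'sound_machine':(570,15,25),'night_light':(555,-140,25),'mat':(668,-84,0)}
out={}
for n in ('top','side'):
    p=eyes.grab_frame(n)
    for th in near:
        b=pick(p,th,proj(p,near[th])); print(n,th,None if b is None else (round(b[0],1),round(b[2],2),b[1].sum()))
        if b and b[0]<15: out.setdefault(th,[]).append((p,b[1]))
import pickle;pickle.dump(out,open('m0.pkl','wb'))
no=np.zeros((400,640),bool)
mods={'case':(lambda x,y,a:box(x,y,a,76,60,36),(450,-88,.4)),
'sound_machine':(lambda x,y:cyl(x,y,100,44),(570,15)),
'night_light':(lambda x,y:cyl(x,y,88,30),(555,-140)),
'mat':(lambda x,y,a:box(x,y,a,126,100,0),(668,-84,-.05))}
for th in mods:
    v=out[th]
    for name,vv in (('both',v),('first',v[:1]),('second',v[1:])):
        if vv: print(th,name,[np.round(k,3) for k in fit([(p,m,no) for p,m in vv],*mods[th])])
E
```

```text
top case (np.float64(2.5), 0.8, np.int64(697))
top sound_machine (np.float64(2.7), 0.64, np.int64(1085))
top night_light (np.float64(3.6), 0.92, np.int64(916))
top mat (np.float64(0.2), 0.92, np.int64(1474))
side case (np.float64(2.2), 0.62, np.int64(591))
side sound_machine (np.float64(3.3), 0.63, np.int64(1025))
side night_light (np.float64(1.8), 0.62, np.int64(615))
side mat (np.float64(3.6), 0.82, np.int64(793))
case both [array([ 4.49999e+02, -9.61190e+01,  4.08000e-01]), np.float64(0.271)]
case first [array([ 4.50095e+02, -9.42740e+01,  3.95000e-01]), np.float64(0.083)]
case second [array([ 4.49746e+02, -1.04465e+02,  3.98000e-01]), np.float64(0.053)]
sound_machine both [array([578.871,   9.14 ]), np.float64(0.263)]
sound_machine first [array([578.312,  10.521]), np.float64(0.127)]
sound_machine second [array([579.555,   1.684]), np.float64(0.112)]
night_light both [array([ 560.519, -152.216]), np.float64(0.282)]
night_light first [array([ 560.612, -150.77 ]), np.float64(0.043)]
night_light second [array([ 560.686, -163.365]), np.float64(0.092)]
mat both [array([ 6.71444e+02, -8.63750e+01, -1.05000e-01]), np.float64(0.292)]
mat first [array([ 6.69277e+02, -8.42790e+01, -9.40000e-02]), np.float64(0.048)]
mat second [array([ 6.74426e+02, -9.01900e+01, -1.61000e-01]), np.float64(0.17)]
```

Emit:
{"api": "arm_command", "payload": {
  "increments": [
    [20, 40, 0, 0, 0, 0.1, 35],
    [20, 40, 0, 0, 0, 0.1, 35],
    [20, 40, 0, 0, 0, 0.1, 35],
    [20, 40, 0, 0, 0, 0.1, 35],
    [20, 40, 0, 0, 0, 0.1, 35],
    [20, 40, 0, 0, 0, 0.1, 35],
    [20, 40, 0, 0, 0, 0.1, 35],
    [20, 40, 0, 0, 0, 0.1, 35],
    [20, 40, 0, 0, 0, 0.1, 35],
    [18, 38, 0, 0, 0, 0.13, 35]
  ]
}}

```text
time_s: 2.0
tcp_pos: [462.5, -158.7, 205.5]
tcp_rot: [0.734, 0.679, 0.001, 0.003]
wrist_force: [1.1, -0.4, -0.7]
finger_gap: 30.2
```

```bash
cat >> h.py <<'E'
from scipy.spatial.transform import Rotation as Ro
def wrist():
    s=readout.read_state(); p=eyes.grab_frame('wrist')
    T=np.eye(4);T[:3,:3]=Ro.from_quat(s['tcp_rot']).as_matrix();T[:3,3]=s['tcp_pos']
    W=np.linalg.inv(T@np.array(p['mount'])); p['R']=W[:3,:3];p['t']=W[:3,3]; return p
E
python3 - <<'E'
from fit import *
p=wrist(); save(p,'w1'); print(np.round(p['mount'],3).tolist(),p['fx'],-p['R'].T@p['t'])
q=eyes.grab_frame('top'); save(q,'top1')
for n,X in dict(case=(450,-95,18),sm=(578,10,48),nl=(560,-151,30),mat=(669,-84,0)).items(): print(n,proj(p,X))
E
```

```text
[[0.001, -0.947, -0.322, 82.047], [1.0, 0.002, -0.001, 0.774], [0.002, -0.322, 0.947, -169.672], [0.0, 0.0, 0.0, 1.0]] 293.99386147501156 [468.62963188 -76.59233642 375.00013875]
case [302.85819259 110.41528406]
sm [425.24192318 -12.78439451]
nl [399.20600365 152.48446022]
mat [484.31823082  85.62784492]
```

View pics/w1.png

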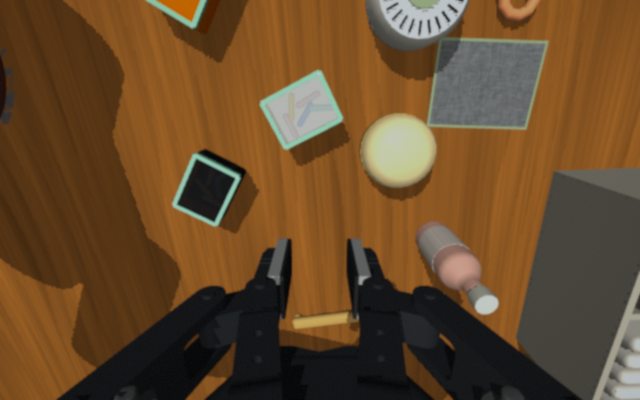

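View pics/top1.png

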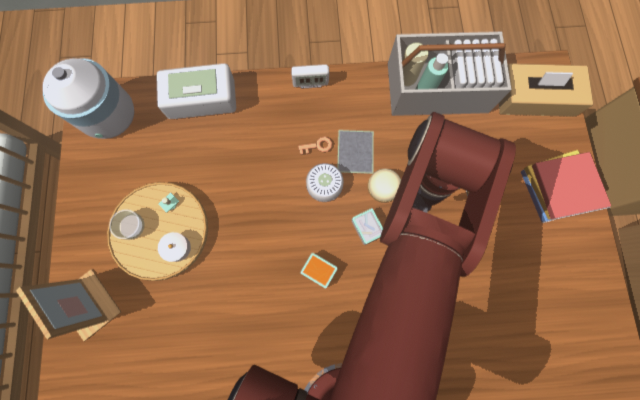

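```bash
cat >> fit.py <<'E'
no=np.zeros((400,640),bool)
mods={'case':(lambda x,y,a:box(x,y,a,76,60,36),(450,-95,.4)),
'sound_machine':(lambda x,y:cyl(x,y,100,44),(578,10)),
'night_light':(lambda x,y:cyl(x,y,88,30),(560.6,-151)),
'mat':(lambda x,y,a:box(x,y,a,126,100,0),(669,-84,-.1))}
def measure(p,th,x0=None,pr=True):
    x0=mods[th][1] if x0 is None else x0
    b=pick(p,th,proj(p,(x0[0],x0[1],18 if th!='mat' else 0)))
    if b is None: print(th,'none'); return None
    r=fit([(p,b[1],no)],mods[th][0],x0)
    if pr: print(th,'d%.1f p%.2f'%(b[0],b[2]),np.round(r[0],3),'err %.3f'%r[1])
    return r[0]
E
python3 - <<'E'
from fit import *
p=wrist()
for th in ('case','night_light','mat','sound_machine'): measure(p,th)
E
```

```text
case d1.5 p0.76 [ 4.48595e+02 -9.51030e+01  3.79000e-01] err 0.029
night_light d0.5 p0.64 [ 558.947 -151.4  ] err 0.036
mat d2.7 p0.86 [ 6.68698e+02 -8.38160e+01 -1.04000e-01] err 0.013
sound_machine d22.2 p0.94 [577.489  11.84 ] err 0.035
```

Emit:
{"api": "arm_command", "payload": {
  "increments": [
    [-1, -5, -45, 0, 0, -0.015, 35],
    [-1, -5, -45, 0, 0, -0.015, 35],
    [0, 0, -45, 0, 0, 0, 35],
    [0, 0, -35, 0, 0, 0, 35],
    [0, 0, -20, 0, 0, 0, 35],
    [0, 0, -8, 0, 0, 0, 35],
    [0, 0, 0, 0, 0, 0, 35]
  ]
}}

```text
time_s: 3.05
tcp_pos: [456.4, -182.4, 4.0]
tcp_rot: [0.754, 0.657, 0.002, 0.006]
wrist_force: [-0.9, 0.3, 0.5]
finger_gap: 30.0
```

Run:
```python
from fit import *
s=readout.read_state();print(s['tcp_pos'],Ro.from_quat(s['tcp_rot']).as_matrix().round(3).tolist(),s['wrist_force'].round(1))
p=wrist();save(p,'w2')
measure(p,'case',(449,-95,.385))
```

```text
[ 456.37843898 -182.36314659    3.96198294] [[0.137, 0.99, 0.011], [0.991, -0.137, -0.007], [-0.006, 0.012, -1.0]] [-0.9  0.3  0.5]
case d6.8 p0.93 [ 4.49032e+02 -9.46360e+01  3.90000e-01] err 0.018
```

View pics/w2.png

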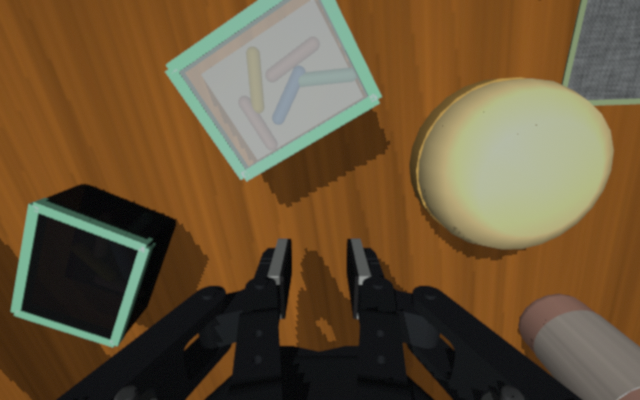

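Emit:
{"api": "arm_command", "payload": {
  "increments": [
    [0.8, 7, 0, 0, 0, 0.01, 35],
    [0.8, 7, 0, 0, 0, 0.01, 35],
    [0.8, 7, 0, 0, 0, 0.01, 35],
    [0.5, 5, 0, 0, 0, 0, 35],
    [0.4, 4, 0, 0, 0, 0, 35],
    [0.4, 4, 0, 0, 0, 0, 35],
    [0.4, 4, 0, 0, 0, 0, 35],
    [0.4, 4, 0, 0, 0, 0, 35],
    [0.4, 4, 0, 0, 0, 0, 35],
    [0.4, 4, 0, 0, 0, 0, 35]
  ]
}}

```text
time_s: 4.15
tcp_pos: [468.1, -130.5, 12.2]
tcp_rot: [0.743, 0.669, 0.004, 0.013]
wrist_force: [-0.6, -0.4, 0.0]
finger_gap: 29.8
```

```bash
cat > look.py <<'E'
import sys
from fit import *
g=np.array([568.5,-72.5]);A=-0.107
u=np.array([np.cos(A),np.sin(A)]);v=np.array([-u[1],u[0]])
s=readout.read_state();M=Ro.from_quat(s['tcp_rot']).as_matrix();ty=np.arctan2(M[1,1],M[0,1])
d=s['tcp_pos'][:2]-g
print('t',s['time_s'],'tcp',s['tcp_pos'].round(1),'G',(d@u).round(1),(d@v).round(1),'tooly-A',round(ty-A,3),'F',s['wrist_force'].round(1))
p=wrist();save(p,sys.argv[1])
x0=[float(k) for k in sys.argv[2:5]]
r=measure(p,'case',x0)
if r is not None:
    d=r[:2]-g; print('case G',(d@u).round(1),(d@v).round(1),'yaw rel',round(r[2]-A,3))
E
python3 look.py w3 446 -90 .3
```

```text
t 4.15 tcp [ 468.1 -130.5   12.2] G -93.6 -68.3 tooly-A 0.003 F [-0.6 -0.4  0. ]
case d11.4 p0.95 [ 4.48851e+02 -9.53290e+01  3.86000e-01] err 0.027
case G -116.5 -35.5 yaw rel 0.493
```

View pics/w3.png

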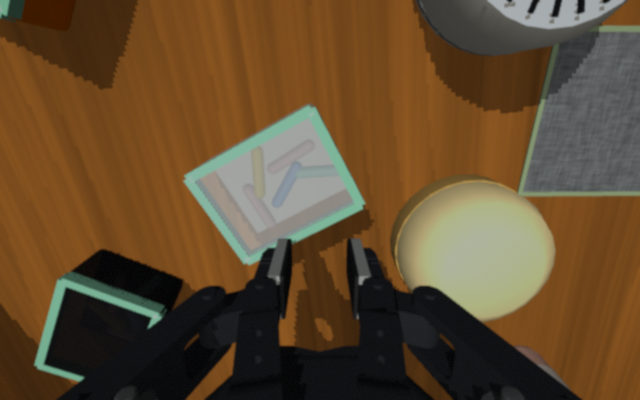

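Run:
```python
from fit import *
s=readout.read_state();M=Ro.from_quat(s['tcp_rot']).as_matrix();print(M.round(3).tolist(),s['joint_velocities'].round(3))
p=wrist()
for o in [(0,0,0),(0,-15,-6),(11,-15,-6),(11,-29,-6),(11,-15,-25),(11,15,-6),(-11,15,-6)]:
    print(o,proj(p,s['tcp_pos']+M@np.array(o,float)).round())
a=cv2.cvtColor(p['color'],cv2.COLOR_RGB2BGR)[150:350,200:420]
cv2.imwrite('pics/w3c.png',cv2.resize(a,None,fx=3,fy=3,interpolation=cv2.INTER_CUBIC))
q=eyes.grab_frame('side');b=cv2.cvtColor(q['color'],cv2.COLOR_RGB2BGR)[130:260,270:430]
cv2.imwrite('pics/s3c.png',cv2.resize(b,None,fx=4,fy=4,interpolation=cv2.INTER_CUBIC))
```

```text
[[0.103, 0.994, 0.024], [0.995, -0.103, -0.014], [-0.011, 0.025, -1.0]] [-0.008  0.002 -0.003 -0.005 -0.    -0.008]
(0, 0, 0) [318. 229.]
(0, -15, -6) [293. 234.]
(11, -15, -6) [293. 217.]
(11, -29, -6) [270. 217.]
(11, -15, -25) [290. 231.]
(11, 15, -6) [343. 217.]
(-11, 15, -6) [342. 249.]
```

View pics/w3c.png

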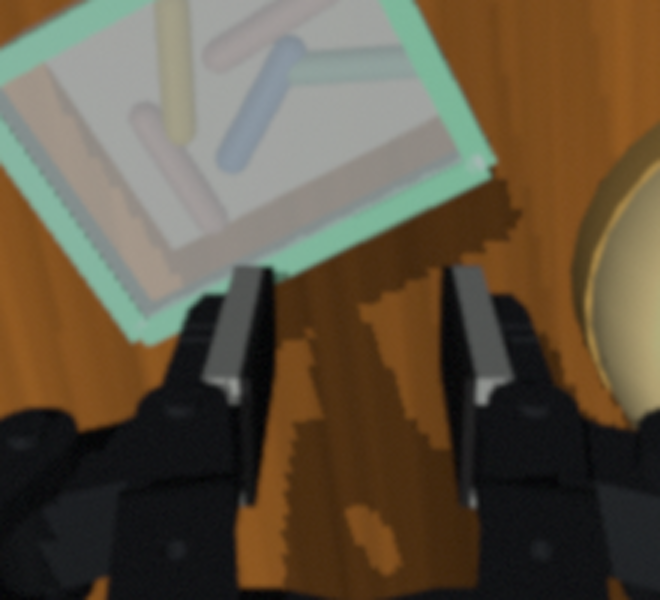

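View pics/s3c.png

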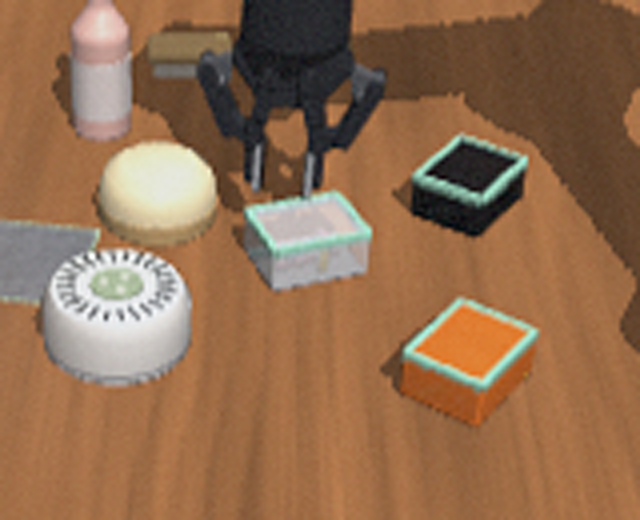

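Run:
```python
from fit import *
s=readout.read_state();M=Ro.from_quat(s['tcp_rot']).as_matrix()
p=wrist()
for px in [(279,239),(291,239),(269,276),(280,277),(350,239),(361,239),(358,280)]:
    for z in (12,20,30,45):
        X=at_z(p,px,z); print(px,z,(M.T@(X-s['tcp_pos'])).round(1),end=' ')
    print()
u=np.array([np.cos(-.107),np.sin(-.107)]);v=np.array([-u[1],u[0]])
for px in [(247,262),(362,207)]: # rim corners
    X=at_z(p,px,36);print(px,X.round(1))
```

```text
(279, 239) 12 [ -6.7 -24.9  -0.4] (279, 239) 20 [ -2.5 -23.7  -8.4] (279, 239) 30 [  2.8 -22.2 -18.4] (279, 239) 45 [ 10.7 -19.9 -33.4] 
(291, 239) 12 [ -6.8 -17.2  -0.2] (291, 239) 20 [ -2.6 -16.4  -8.2] (291, 239) 30 [  2.7 -15.3 -18.2] (291, 239) 45 [ 10.6 -13.7 -33.3] 
(269, 276) 12 [-34.5 -32.9  -0.2] (269, 276) 20 [-29.  -31.3  -8.3] (269, 276) 30 [-22.1 -29.3 -18.3] (269, 276) 45 [-11.8 -26.3 -33.4] 
(280, 277) 12 [-35.5 -25.5  -0.1] (280, 277) 20 [-29.9 -24.3  -8.1] (280, 277) 30 [-22.9 -22.7 -18.1] (280, 277) 45 [-12.5 -20.4 -33.2] 
(350, 239) 12 [-7.2 20.8  0.8] (350, 239) 20 [-3.  19.9 -7.3] (350, 239) 30 [  2.3  18.7 -17.4] (350, 239) 45 [ 10.2  16.9 -32.5] 
(361, 239) 12 [-7.3 28.   1. ] (361, 239) 20 [-3.1 26.7 -7.1] (361, 239) 30 [  2.2  25.1 -17.2] (361, 239) 45 [ 10.2  22.7 -32.3] 
(358, 280) 12 [-38.7  27.4   1.3] (358, 280) 20 [-33.   26.2  -6.8] (358, 280) 30 [-25.8  24.6 -16.9] (358, 280) 45 [-15.1  22.2 -32.1] 
(247, 262) [ 427.  -134.7   36. ]
(362, 207) [ 493.7 -108.5   36. ]
```

Run:
```python
from fit import *
s=readout.read_state();M=Ro.from_quat(s['tcp_rot']).as_matrix()
q=eyes.grab_frame('side');b=cv2.cvtColor(q['color'],cv2.COLOR_RGB2BGR)[140:210,300:380]
b=cv2.resize(b,None,fx=8,fy=8,interpolation=cv2.INTER_CUBIC)
for i,o in enumerate([(11,15,-8),(-11,15,-8),(0,15,-8),(11,15,-33),(-11,15,-33),(11,22,-8)]):
    w=proj(q,s['tcp_pos']+M@np.array(o,float)); print(o,w.round(1)); 
    c=tuple(int(k) for k in ((w-[300,140]+.5)*8)); cv2.circle(b,c,4,[(0,0,255),(0,255,0),(255,0,0),(0,255,255),(255,255,0),(255,0,255)][i],-1)
cv2.imwrite('pics/s3d.png',b)
```

```text
(11, 15, -8) [334.4 184.8]
(-11, 15, -8) [335.2 180.8]
(0, 15, -8) [334.8 182.8]
(11, 15, -33) [334.9 177.6]
(-11, 15, -33) [335.7 173.7]
(11, 22, -8) [332.  184.5]
```

View pics/s3d.png

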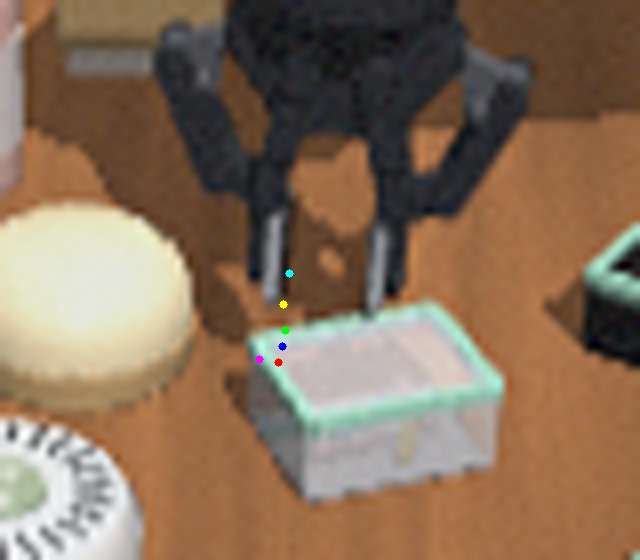

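Emit:
{"api": "arm_command", "payload": {
  "increments": [
    [-0.6, -6, 0, 0, 0, 0, 35],
    [-0.6, -6, -1, 0.014, 0.024, 0, 35],
    [-0.6, -6, -1, 0, 0, 0, 0],
    [-0.6, -6, -1, 0, 0, 0, 0],
    [-0.4, -4, -1, 0, 0, 0, 0],
    [0, 0, 0, 0, 0, 0, 0]
  ]
}}

```text
time_s: 5.05
tcp_pos: [465.3, -162.8, 8.0]
tcp_rot: [0.743, 0.669, -0.0, -0.001]
wrist_force: [-0.2, -0.6, 0.6]
finger_gap: -0.3
```

```bash
python3 look.py w4 449 -95 .385
python3 - <<'E'
from fit import *
s=readout.read_state();M=Ro.from_quat(s['tcp_rot']).as_matrix();print(M.round(3).tolist(),s['finger_gap'])
p=wrist()
for o in [(0,0,0),(11,0,0),(-11,0,0)]: print(o,proj(p,s['tcp_pos']+M@np.array(o,float)).round())
a=cv2.cvtColor(p['color'],cv2.COLOR_RGB2BGR)[150:350,200:420]
cv2.imwrite('pics/w4c.png',cv2.resize(a,None,fx=3,fy=3,interpolation=cv2.INTER_CUBIC))
E
```

```text
t 5.05 tcp [ 465.3 -162.8    8. ] G -93.0 -100.8 tooly-A 0.002 F [-0.2 -0.6  0.6]
case d5.3 p0.76 [ 4.49054e+02 -9.46990e+01  3.90000e-01] err 0.017
case G -116.4 -34.8 yaw rel 0.497
[[0.105, 0.994, -0.002], [0.995, -0.105, 0.001], [0.001, -0.002, -1.0]] 0.15987915963535704
(0, 0, 0) [318. 229.]
(11, 0, 0) [318. 213.]
(-11, 0, 0) [318. 245.]
```

View pics/w4c.png

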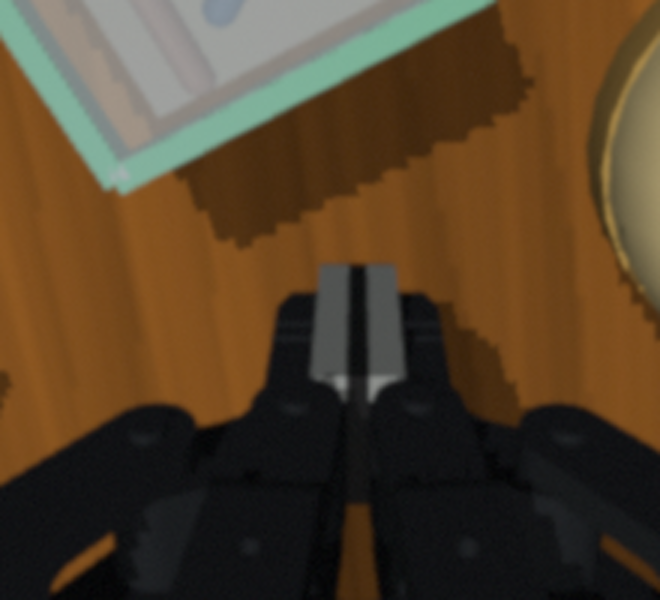

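Emit:
{"api": "arm_command", "payload": {
  "increments": [
    [0, 0, -3, 0, 0, 0, 0],
    [0, 0, -3, 0, 0, 0, 0],
    [0, 0, -1, 0, 0, 0, 0],
    [0, 0, 0, 0, 0, 0, 0]
  ]
}}

```text
time_s: 5.6
tcp_pos: [465.2, -161.3, 0.4]
tcp_rot: [0.743, 0.67, -0.0, -0.001]
wrist_force: [0.1, -0.4, -0.3]
finger_gap: -0.3
```

Run:
```python
from fit import *
s=readout.read_state();M=Ro.from_quat(s['tcp_rot']).as_matrix();print(s['tcp_pos'],M.round(3).tolist(),s['wrist_force'])
p=wrist()
a=cv2.cvtColor(p['color'],cv2.COLOR_RGB2BGR)[200:300,260:400]
cv2.imwrite('pics/w5c.png',cv2.resize(a,None,fx=5,fy=5,interpolation=cv2.INTER_CUBIC))
q=eyes.grab_frame('side');b=cv2.cvtColor(q['color'],cv2.COLOR_RGB2BGR)[130:210,300:400]
cv2.imwrite('pics/s5c.png',cv2.resize(b,None,fx=7,fy=7,interpolation=cv2.INTER_CUBIC))
```

```text
[ 4.65209423e+02 -1.61261199e+02  4.10963098e-01] [[0.103, 0.995, -0.001], [0.995, -0.103, 0.001], [0.001, -0.001, -1.0]] [ 0.10333257 -0.43461469 -0.25312474]
```

View pics/w5c.png

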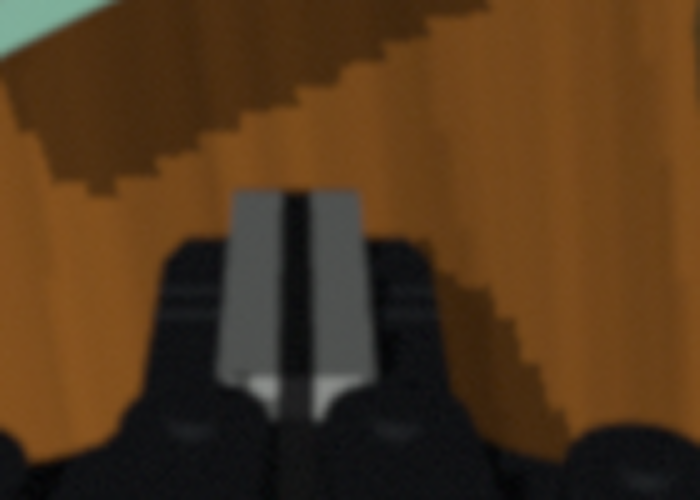

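View pics/s5c.png

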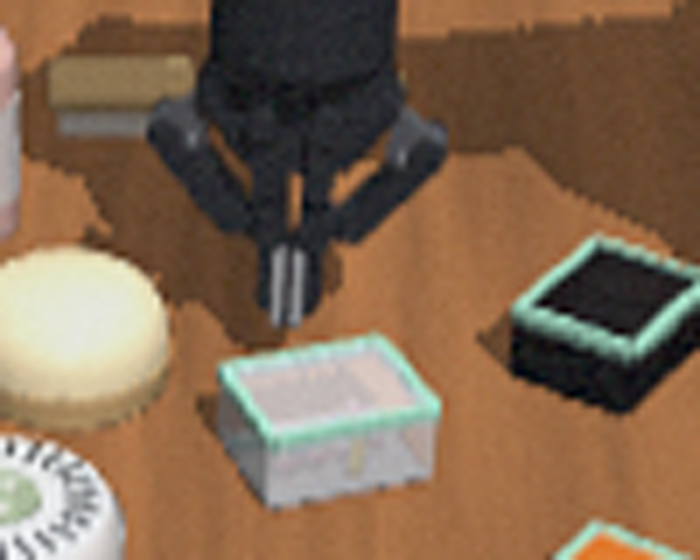

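Run:
```python
from fit import *
s=readout.read_state();M=Ro.from_quat(s['tcp_rot']).as_matrix()
q=eyes.grab_frame('side')
for o in [(0,0,0),(10,0,0),(-10,0,0),(0,0,-20)]: print(o,proj(q,s['tcp_pos']+M@np.array(o,float)).round(1))
P=[]
for sx,sy in((-1,-1),(1,-1),(1,1),(-1,1)):
    c,s_=np.cos(.387),np.sin(.387); x=449+c*36.5*sx-s_*28.5*sy;y=-95+s_*36.5*sx+c*28.5*sy
    print('rim',sx,sy,(proj(q,(x,y,36))-[300,130]).round(1)*7, 'bottom',(proj(q,(x,y,0))-[300,130]).round(1)*7)
```

```text
(0, 0, 0) [340.4 183.4]
(10, 0, 0) [340.1 185.1]
(-10, 0, 0) [340.7 181.7]
(0, 0, -20) [340.7 177.8]
rim -1 -1 [380.1 339.5] bottom [374.5 410.9]
rim 1 -1 [218.4 368.9] bottom [215.6 441. ]
rim 1 1 [270.2 441.7] bottom [266.  515.2]
rim -1 1 [436.8 410.2] bottom [429.8 483. ]
```

The pictures don't match the stated tip position. The wrist and side views together put the finger tips about 30 mm behind the reported TCP, and there was no touch at TCP z 0.4. I'll lower slowly and watch the force.

Emit:
{"api": "arm_command", "payload": {
  "increments": [
    [0, 0, -2, 0, 0, 0, 0],
    [0, 0, -2, 0, 0, 0, 0],
    [0, 0, -2, 0, 0, 0, 0],
    [0, 0, 0, 0, 0, 0, 0]
  ]
}}

```text
time_s: 6.15
tcp_pos: [465.6, -161.5, -5.5]
tcp_rot: [0.743, 0.67, 0.0, -0.0]
wrist_force: [-0.4, -0.3, 0.3]
finger_gap: -0.3
```

Emit:
{"api": "arm_command", "payload": {
  "increments": [
    [0, 0, -3, 0, 0, 0, 0],
    [0, 0, -3, 0, 0, 0, 0],
    [0, 0, -2, 0, 0, 0, 0],
    [0, 0, -2, 0, 0, 0, 0],
    [0, 0, -1, 0, 0, 0, 0],
    [0, 0, 0, 0, 0, 0, 0]
  ]
}}

```text
time_s: 6.75
tcp_pos: [465.4, -161.5, -17.8]
tcp_rot: [0.743, 0.67, -0.0, -0.001]
wrist_force: [0.5, 1.1, 0.8]
finger_gap: -0.1
```

```bash
python3 look.py w6 449 -95 .385
python3 - <<'E'
from fit import *
a=cv2.imread('pics/w6.png')[200:300,260:400]
cv2.imwrite('pics/w6c.png',cv2.resize(a,None,fx=5,fy=5,interpolation=cv2.INTER_CUBIC))
E
```

```text
t 6.75 tcp [ 465.4 -161.5  -17.8] G -93.0 -99.5 tooly-A 0.003 F [0.5 1.1 0.8]
case d7.5 p0.69 [ 4.49089e+02 -9.44680e+01  3.90000e-01] err 0.028
case G -116.4 -34.6 yaw rel 0.497
```

View pics/w6c.png

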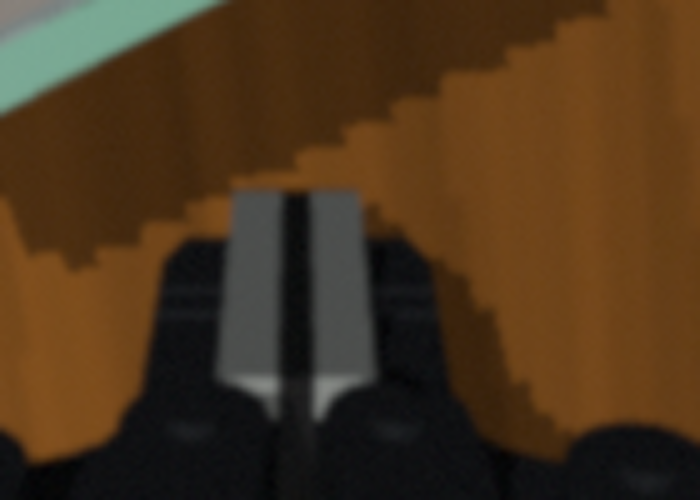

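Emit:
{"api": "arm_command", "payload": {
  "increments": [
    [-5.5, 0.6, -1, 0, 0, 0, 35],
    [-5.5, 0.6, -1, 0, 0, 0, 35],
    [0, 0, 0, 0, 0, 0, 35],
    [0.3, 3, 0, 0, 0, 0, 35],
    [0.4, 4, 0, 0, 0, 0, 35],
    [0.3, 3, 0, 0, 0, 0, 35],
    [0.3, 3, 0, 0, 0, 0, 35],
    [0.3, 3, 0, 0, 0, 0, 35]
  ]
}}

```text
time_s: 7.65
tcp_pos: [455.5, -143.3, -19.3]
tcp_rot: [0.743, 0.669, 0.0, 0.0]
wrist_force: [-0.8, -1.4, -0.2]
finger_gap: 30.2
```

```bash
python3 look.py w7 449 -95 .385
```

```text
t 7.65 tcp [ 455.5 -143.3  -19.3] G -104.8 -82.5 tooly-A 0.003 F [-0.8 -1.4 -0.2]
case d1.7 p0.77 [ 4.49644e+02 -9.33910e+01  3.85000e-01] err 0.029
case G -115.9 -33.5 yaw rel 0.492
```

View pics/w7.png

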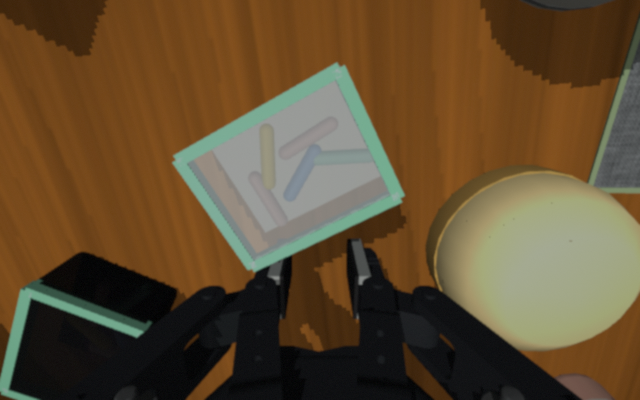

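Emit:
{"api": "arm_command", "payload": {
  "increments": [
    [0.3, 3, 0, 0, 0, 0, 35],
    [0.3, 3, 0, 0, 0, 0, 35],
    [0.3, 3, 0, 0, 0, 0, 35],
    [0.3, 3, 0, 0, 0, 0, 35],
    [0.3, 3, 0, 0, 0, 0, 35],
    [0.3, 3, 0, 0, 0, 0, 35],
    [0, 0, 0, 0, 0, 0, 35]
  ]
}}

```text
time_s: 8.45
tcp_pos: [457.4, -124.1, -19.2]
tcp_rot: [0.743, 0.67, -0.0, 0.0]
wrist_force: [0.4, -0.7, -0.0]
finger_gap: 30.3
```

```bash
python3 look.py w8 449 -80 .2
```

```text
t 8.45 tcp [ 457.4 -124.1  -19.2] G -104.9 -63.2 tooly-A 0.004 F [ 0.4 -0.7 -0. ]
case d11.7 p0.72 [ 4.54439e+02 -7.56640e+01  3.02000e-01] err 0.016
case G -113.1 -15.3 yaw rel 0.409
```

View pics/w8.png

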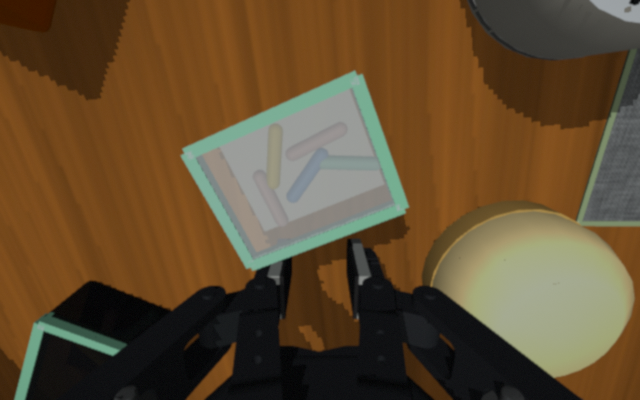

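Emit:
{"api": "arm_command", "payload": {
  "increments": [
    [-1.4, 2.6, 0, 0, 0, 0, 35],
    [-1.4, 2.6, 0, 0, 0, 0, 35],
    [-1.4, 2.6, 0, 0, 0, 0, 35],
    [-1.4, 2.6, 0, 0, 0, 0, 35],
    [0, 0, 0, 0, 0, 0, 35]
  ]
}}

```text
time_s: 9.05
tcp_pos: [451.4, -113.2, -19.2]
tcp_rot: [0.743, 0.669, -0.0, 0.0]
wrist_force: [-0.3, 0.4, -0.0]
finger_gap: 30.1
```

```bash
python3 look.py w9 451 -70 .2
```

```text
t 9.05 tcp [ 451.4 -113.2  -19.2] G -112.1 -53.0 tooly-A 0.003 F [-0.3  0.4 -0. ]
case d6.1 p0.87 [ 4.53974e+02 -6.81200e+01  1.38000e-01] err 0.017
case G -114.3 -7.9 yaw rel 0.245
```

View pics/w9.png

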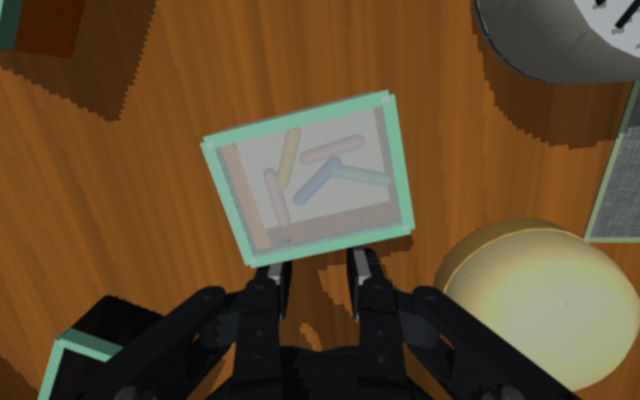

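Emit:
{"api": "arm_command", "payload": {
  "increments": [
    [-2, 2.2, 0, 0, 0, 0, 35],
    [-2, 2.2, 0, 0, 0, 0, 35],
    [-2, 2.2, 0, 0, 0, 0, 35],
    [-2, 2.2, 0, 0, 0, 0, 35],
    [0, 0, 0, 0, 0, 0, 35]
  ]
}}

```text
time_s: 9.65
tcp_pos: [443.1, -103.8, -19.1]
tcp_rot: [0.743, 0.669, 0.0, 0.001]
wrist_force: [-0.1, -0.6, -1.3]
finger_gap: 29.7
```

```bash
python3 look.py w10 450 -66 .0
```

```text
t 9.65 tcp [ 443.1 -103.8  -19.1] G -121.4 -44.5 tooly-A 0.003 F [-0.1 -0.6 -1.3]
case d5.3 p0.67 [ 4.5172e+02 -6.3916e+01 -6.2000e-02] err 0.017
case G -117.0 -3.9 yaw rel 0.045
```

View pics/w10.png

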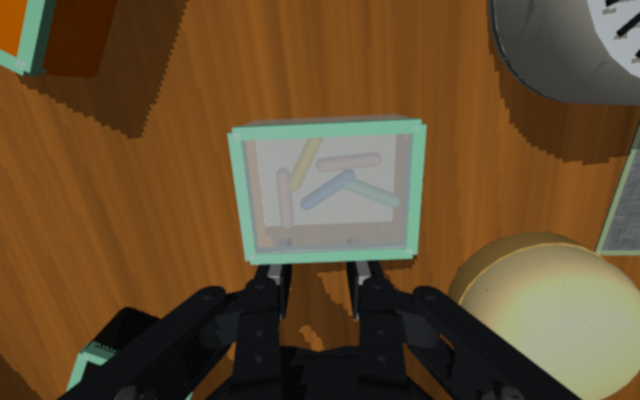

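Emit:
{"api": "arm_command", "payload": {
  "increments": [
    [-0.3, 1.8, 0, 0, 0, 0, 35],
    [0, 1.8, 0, 0, 0, 0, 35],
    [0, 0, 0, 0, 0, 0, 35]
  ]
}}

```text
time_s: 10.05
tcp_pos: [442.8, -100.3, -19.1]
tcp_rot: [0.743, 0.669, -0.0, 0.0]
wrist_force: [-0.1, 0.1, -0.9]
finger_gap: 29.8
```

```bash
python3 look.py w11 451 -61 -.1
python3 - <<'E'
from fit import *
p=wrist()
for th in ('night_light',): measure(p,th)
E
```

```text
t 10.05 tcp [ 442.8 -100.3  -19.1] G -122.0 -41.1 tooly-A 0.002 F [-0.1  0.1 -0.9]
case d5.9 p0.90 [ 4.52579e+02 -6.16180e+01 -1.03000e-01] err 0.016
case G -116.4 -1.6 yaw rel 0.004
night_light d21.7 p0.96 [ 577.17  -152.234] err 0.288
```

Emit:
{"api": "arm_command", "payload": {
  "increments": [
    [0.2, 1.5, 0, 0, 0, 0, 35],
    [0, 0, 0, 0, 0, 0, 35],
    [-1, -8, 0, 0, 0, 0, 35],
    [-1, -8, 0, 0, 0, 0, 35],
    [-2, -10, 25, 0, 0, 0, 35],
    [-5, 0, 35, 0, 0, 0, 35],
    [0, 0, 0, 0, 0, 0, 35]
  ]
}}

```text
time_s: 10.95
tcp_pos: [432.3, -127.4, 41.6]
tcp_rot: [0.743, 0.669, -0.001, -0.001]
wrist_force: [1.2, -0.2, 0.8]
finger_gap: 30.1
```

```bash
python3 look.py w12 452.6 -60 -.1
python3 - <<'E'
from fit import *
print(readout.read_state()['qpos'].round(3))
p=eyes.grab_frame('top');save(p,'top12')
x0=(452.6,-60,-.1)
measure(p,'case',x0)
p=wrist()
for th in ('mat','sound_machine','night_light'): measure(p,th)
E
```

```text
t 10.95 tcp [ 432.3 -127.4   41.6] G -129.6 -69.1 tooly-A 0.002 F [ 1.2 -0.2  0.8]
case d3.1 p0.65 [ 4.52768e+02 -5.96640e+01 -1.03000e-01] err 0.018
case G -116.4 0.4 yaw rel 0.004
[-4.510e-01 -2.100e-01  2.153e+00 -1.000e-03  1.207e+00 -3.450e-01]
case d0.5 p0.60 [ 4.53624e+02 -5.88040e+01 -9.70000e-02] err 0.057
mat d62.5 p0.96 [ 6.68972e+02 -8.42640e+01 -1.05000e-01] err 0.060
sound_machine d71.4 p0.55 [579.953  11.364] err 0.025
night_light d5.9 p0.77 [ 561.265 -152.022] err 0.066
```

View pics/w12.png

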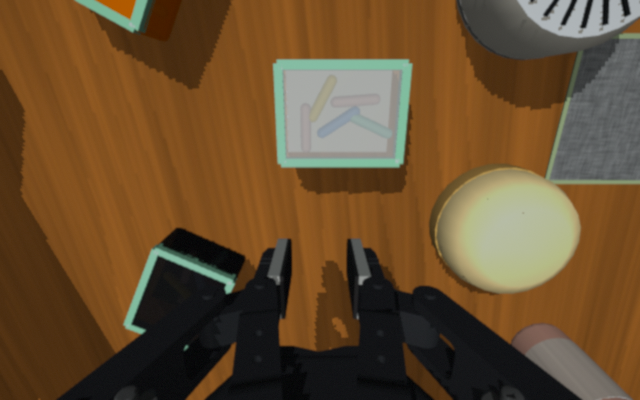

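Emit:
{"api": "arm_command", "payload": {
  "increments": [
    [-10, 0, 0, 0, 0, -0.145, 35],
    [-10, 0, 0, 0, 0, -0.145, 35],
    [-8, 8, 0, 0, 0, -0.145, 35],
    [-8, 8, 0, 0, 0, -0.145, 35],
    [-7, 8, 0, 0, 0, -0.145, 35],
    [0, 10, 0, 0, 0, -0.145, 35],
    [0, 10, 0, 0, 0, -0.145, 35],
    [0, 10, 0, 0, 0, -0.145, 35],
    [0, 10, 0, 0, 0, -0.145, 35],
    [0, 8, 0, 0, 0, -0.145, 35]
  ]
}}

```text
time_s: 12.35
tcp_pos: [380.4, -48.3, 29.7]
tcp_rot: [1.0, -0.016, -0.001, -0.011]
wrist_force: [-0.3, -0.5, 0.1]
finger_gap: 29.8
```

```bash
python3 look.py w13 452.8 -59.6 -.1;python3 - <<'E'
from fit import *
p=wrist()
for th in ('mat','sound_machine','night_light'): measure(p,th)
E
```

```text
t 12.35 tcp [380.4 -48.3  29.7] G -189.6 4.0 tooly-A -1.496 F [-0.3 -0.5  0.1]
case d5.1 p0.66 [ 4.52713e+02 -5.94190e+01 -1.03000e-01] err 0.024
case G -116.5 0.6 yaw rel 0.004
mat none
sound_machine none
night_light none
```

View pics/w13.png

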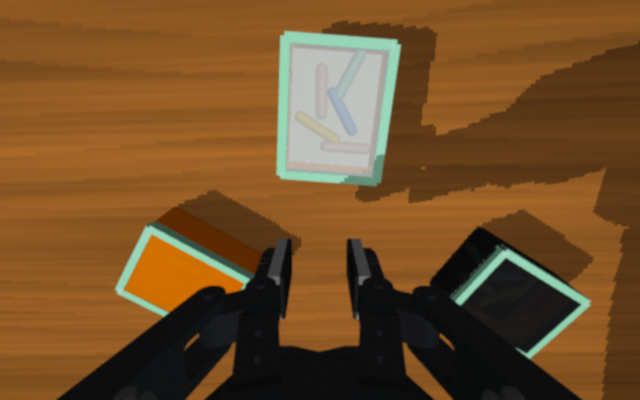

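Run:
```python
from fit import *
p=wrist();g=np.array([568.5,-72.5]);u=np.array([np.cos(-.107),np.sin(-.107)]);v=np.array([-u[1],u[0]])
for px in [(257,280),(148,228),(500,250),(450,300)]:
    X=at_z(p,px,36); d=X[:2]-g; print(px,X.round(),(d@u).round(1),(d@v).round(1))
```

```text
(257, 280) [349.  -9.  36.] -225.5 39.8
(148, 228) [387.  56.  36.] -194.1 108.4
(500, 250) [ 369. -163.   36.] -188.5 -111.0
(450, 300) [ 332. -137.   36.] -228.5 -88.9
```

Emit:
{"api": "arm_command", "payload": {
  "increments": [
    [4, -2, -10, -0.022, 0, -0.04, 25],
    [3.6, -2, -15, 0, 0, -0.035, 25],
    [0, 0, -15, 0, 0, 0, 25],
    [0, 0, -8, 0, 0, 0, 25],
    [0, 0, -2, 0, 0, 0, 25],
    [0, 0, 0, 0, 0, 0, 25]
  ]
}}

```text
time_s: 13.3
tcp_pos: [390.3, -55.7, -19.9]
tcp_rot: [0.999, -0.05, 0.002, 0.001]
wrist_force: [-0.3, 0.8, -0.0]
finger_gap: 21.4
```

```bash
python3 look.py w14 452.8 -59.6 -.1;python3 - <<'E'
from fit import *
print(Ro.from_quat(readout.read_state()['tcp_rot']).as_matrix().round(3).tolist())
E
```

```text
t 13.3 tcp [390.3 -55.7 -19.9] G -179.0 -2.4 tooly-A -1.563 F [-0.3  0.8 -0. ]
case d6.1 p0.65 [ 4.52793e+02 -5.93740e+01 -1.07000e-01] err 0.022
case G -116.4 0.7 yaw rel 0.0
[[0.995, -0.1, 0.004], [-0.1, -0.995, -0.003], [0.005, 0.003, -1.0]]
```

View pics/w14.png

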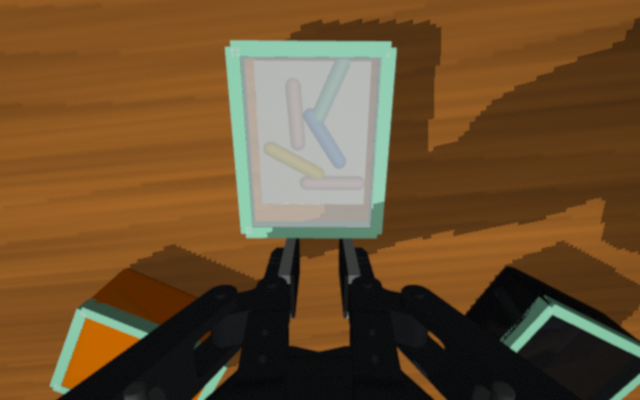

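Emit:
{"api": "arm_command", "payload": {
  "increments": [
    [0.3, 3, 0, 0, 0, -0.008, 25],
    [4, -0.4, 0, 0, 0, 0, 25],
    [4, -0.4, 0, 0, 0, 0, 25],
    [4, -0.4, 0, 0, 0, 0, 25],
    [3, -0.3, 0, 0, 0, 0, 25],
    [3, -0.3, 0, 0, 0, 0, 25],
    [3, -0.3, 0, 0, 0, 0, 25],
    [4, -0.4, 0, 0, 0, 0, 25],
    [4, -0.4, 0, 0, 0, 0, 25],
    [4, -0.4, 0, 0, 0, 0, 25]
  ]
}}

```text
time_s: 14.4
tcp_pos: [426.5, -56.2, -17.9]
tcp_rot: [0.999, -0.054, 0.001, 0.002]
wrist_force: [-3.2, 0.0, 2.4]
finger_gap: 21.3
```

```bash
python3 look.py w15 470 -61 -.1;python3 - <<'E'
from fit import *
print(Ro.from_quat(readout.read_state()['tcp_rot']).as_matrix().round(3).tolist())
p=eyes.grab_frame('top');save(p,'top15')
measure(p,'case',(470,-61,-.1))
E
```

```text
t 14.4 tcp [426.5 -56.2 -17.9] G -143.0 1.0 tooly-A -1.571 F [-3.2  0.   2.4]
case d12.3 p0.77 [ 4.75514e+02 -6.15380e+01 -1.09000e-01] err 0.021
case G -93.6 1.0 yaw rel -0.002
[[0.994, -0.107, 0.004], [-0.107, -0.994, -0.004], [0.005, 0.004, -1.0]]
case d62.7 p0.77 [ 4.96459e+02 -3.03840e+01 -4.87000e-01] err 2.263
```

View pics/w15.png

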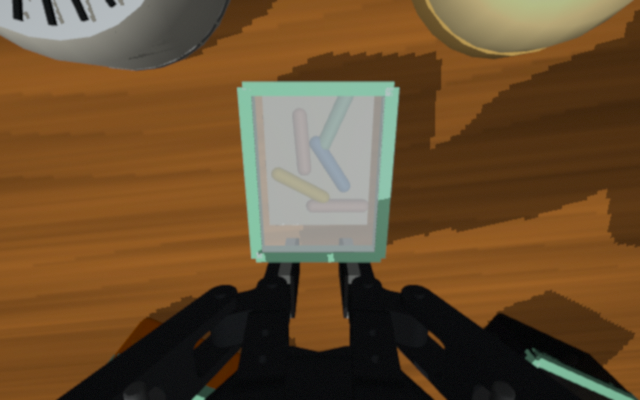

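Emit:
{"api": "arm_command", "payload": {
  "increments": [
    [4, -0.6, -0.3, 0, 0, 0, 25],
    [4, -0.6, -0.3, 0, 0, 0, 25],
    [4, -0.6, -0.3, 0, 0, 0, 25],
    [4, -0.6, -0.3, 0, 0, 0, 25],
    [4, -0.6, -0.3, 0, 0, 0, 25],
    [0, 0, 0, 0, 0, 0, 25]
  ]
}}

```text
time_s: 15.2
tcp_pos: [447.7, -59.3, -19.6]
tcp_rot: [0.999, -0.054, 0.001, 0.002]
wrist_force: [0.0, 0.2, 1.1]
finger_gap: 21.4
```

```bash
python3 look.py w16 496 -64 -.1;python3 - <<'E'
from fit import *
p=wrist()
for th in ('sound_machine','night_light'):
    for b in eyes.silhouettes(p,th): 
        m=b['pixels'];v,u=np.nonzero(m);print(th,b['p'],u.min(),u.max(),v.min(),v.max())
E
```

```text
t 15.2 tcp [447.7 -59.3 -19.6] G -121.5 0.2 tooly-A -1.571 F [0.  0.2 1.1]
case d2.9 p0.80 [ 4.96777e+02 -6.46800e+01 -1.04000e-01] err 0.024
case G -72.1 0.1 yaw rel 0.003
sound_machine 0.87 0 239 0 124
night_light 0.91 397 639 0 108
```

View pics/w16.png

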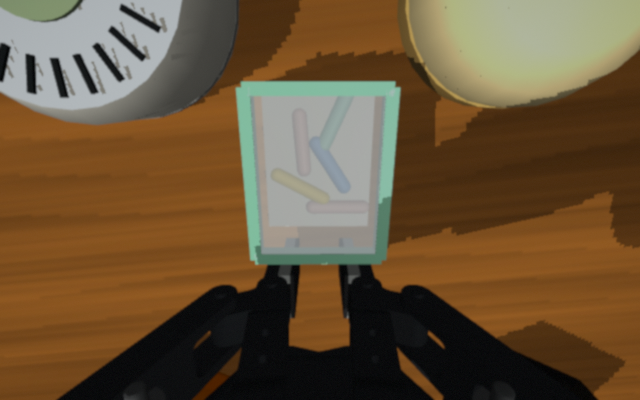

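Run:
```python
from fit import *
p=wrist()
a=cv2.cvtColor(p['color'],cv2.COLOR_RGB2BGR)
g=np.array([568.5,-72.5]);A=-.107;v=np.array([-np.sin(A),np.cos(A)])
def poly(P,c):
    q=np.array([proj(p,X) for X in P]).round().astype(int);cv2.polylines(a,[q.reshape(-1,1,2)],True,c,1)
for R,off,zs in((50,84,(0,40)),(45,-79,(0,8))):
    for z in zs:
        c=g+v*off;poly([(c[0]+R*np.cos(t),c[1]+R*np.sin(t),z) for t in np.linspace(0,6.28,200)],(0,0,255))
for z in(0,36): poly([(496.8+np.cos(A)*x-np.sin(A)*y,-64.7+np.sin(A)*x+np.cos(A)*y,z) for x,y in((-38,-30),(38,-30),(38,30),(-38,30))],(255,0,0))
cv2.imwrite('pics/w16o.png',cv2.resize(a[0:300,80:480],None,fx=2,fy=2,interpolation=cv2.INTER_CUBIC))
```

```text
(no output)
```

View pics/w16o.png

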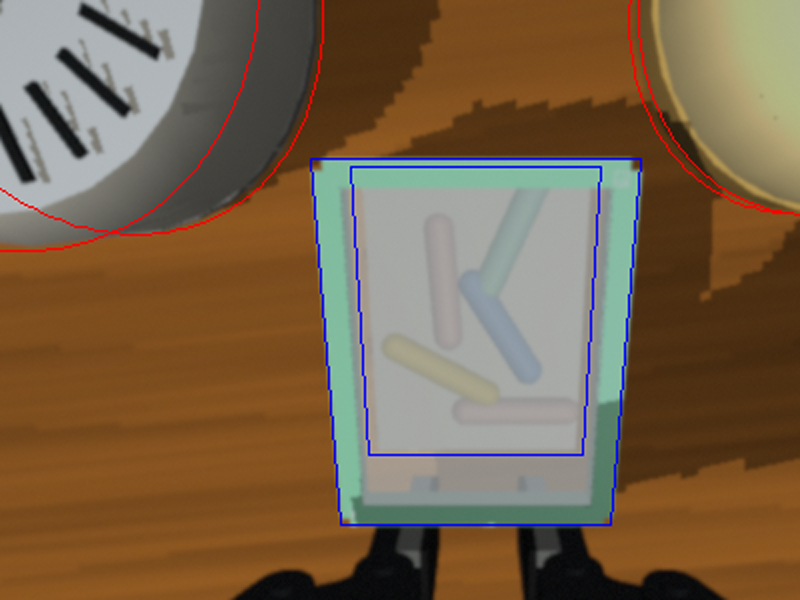

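Emit:
{"api": "arm_command", "payload": {
  "increments": [
    [4, -0.5, 0, 0, 0, 0, 25],
    [4, -0.5, 0, 0, 0, 0, 25],
    [4, -0.5, 0, 0, 0, 0, 25],
    [4, -0.5, 0, 0, 0, 0, 25],
    [4, -0.4, 0, 0, 0, 0, 25],
    [4, -0.4, 0, 0, 0, 0, 25],
    [4, -0.4, 0, 0, 0, 0, 25],
    [4, -0.4, 0, 0, 0, 0, 25],
    [0, 0, 0, 0, 0, 0, 25]
  ]
}}

```text
time_s: 16.4
tcp_pos: [480.8, -62.9, -19.9]
tcp_rot: [0.999, -0.054, -0.0, 0.002]
wrist_force: [1.1, 0.2, 0.3]
finger_gap: 21.3
```

```bash
python3 look.py w17 530 -68 -.1
```

```text
t 16.4 tcp [480.8 -62.9 -19.9] G -88.3 0.2 tooly-A -1.571 F [1.1 0.2 0.3]
case d1.4 p0.91 [ 5.29703e+02 -6.83300e+01 -1.06000e-01] err 0.016
case G -39.0 0.0 yaw rel 0.001
```

View pics/w17.png

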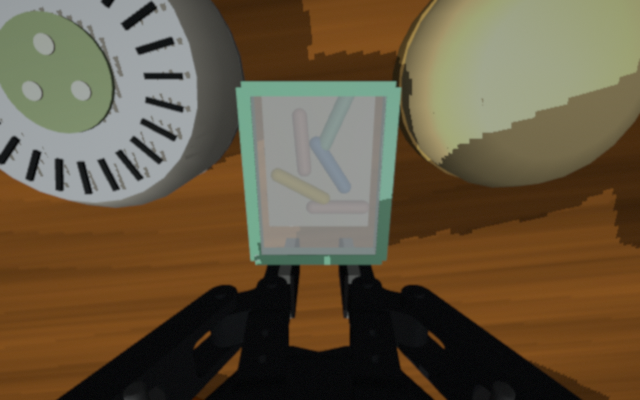

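Emit:
{"api": "arm_command", "payload": {
  "increments": [
    [4, -0.4, 0.5, 0, 0, 0, 25],
    [4, -0.4, 0.5, 0, 0, 0, 25],
    [4, -0.4, 0.5, 0, 0, 0, 25],
    [4, -0.4, 0.5, 0, 0, 0, 25],
    [4, -0.4, 0.5, 0, 0, 0, 25],
    [4, -0.4, 0.5, 0, 0, 0, 25],
    [4, -0.4, 0, 0, 0, 0, 25],
    [4, -0.4, 0, 0, 0, 0, 25],
    [0, 0, 0, 0, 0, 0, 25]
  ]
}}

```text
time_s: 17.4
tcp_pos: [514.6, -66.1, -17.4]
tcp_rot: [0.999, -0.054, -0.001, 0.001]
wrist_force: [0.6, 0.6, -0.2]
finger_gap: 21.4
```

```bash
python3 look.py w18 563 -72 -.1
python3 - <<'E'
from fit import *
q=eyes.grab_frame('side');b=cv2.cvtColor(q['color'],cv2.COLOR_RGB2BGR)[130:240,240:380]
cv2.imwrite('pics/s18c.png',cv2.resize(b,None,fx=5,fy=5,interpolation=cv2.INTER_CUBIC))
E
```

```text
t 17.4 tcp [514.6 -66.1 -17.4] G -54.3 0.6 tooly-A -1.571 F [ 0.6  0.6 -0.2]
case d2.9 p0.71 [ 5.63729e+02 -7.17200e+01 -1.11000e-01] err 0.021
case G -4.8 0.3 yaw rel -0.004
```

View pics/w18.png

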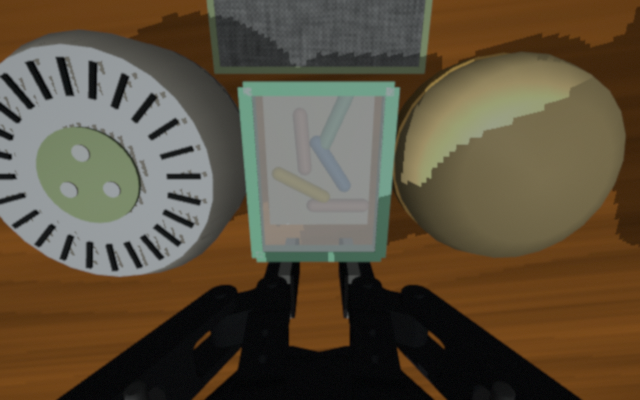

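View pics/s18c.png

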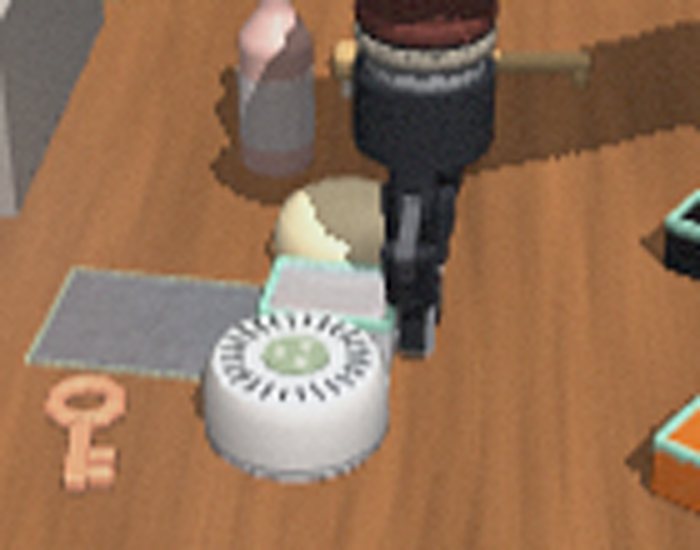

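Emit:
{"api": "arm_command", "payload": {
  "increments": [
    [4, -0.5, 0, 0, 0, 0, 25],
    [4, -0.5, 0, 0, 0, 0, 25],
    [4, -0.5, 0, 0, 0, 0, 25],
    [4, -0.5, 0, 0, 0, 0, 25],
    [4, -0.5, 0, 0, 0, 0, 25],
    [4, -0.5, 0, 0, 0, 0, 25],
    [4, -0.5, 0, 0, 0, 0, 25],
    [4, -0.5, 0, 0, 0, 0, 25],
    [0, 0, 0, 0, 0, 0, 25]
  ]
}}

```text
time_s: 18.45
tcp_pos: [548.1, -70.2, -17.5]
tcp_rot: [0.999, -0.054, -0.002, 0.001]
wrist_force: [-0.1, -0.5, -0.7]
finger_gap: 21.2
```

```bash
python3 look.py w19 597 -75 -.1
python3 - <<'E'
from fit import *
q=eyes.grab_frame('side');b=cv2.cvtColor(q['color'],cv2.COLOR_RGB2BGR)[130:240,240:380]
cv2.imwrite('pics/s19c.png',cv2.resize(b,None,fx=5,fy=5,interpolation=cv2.INTER_CUBIC))
E
```

```text
t 18.45 tcp [548.1 -70.2 -17.5] G -20.5 0.1 tooly-A -1.571 F [-0.1 -0.5 -0.7]
case d2.8 p0.57 [ 5.97351e+02 -7.59140e+01 -1.08000e-01] err 0.020
case G 29.1 -0.3 yaw rel -0.001
```

View pics/w19.png

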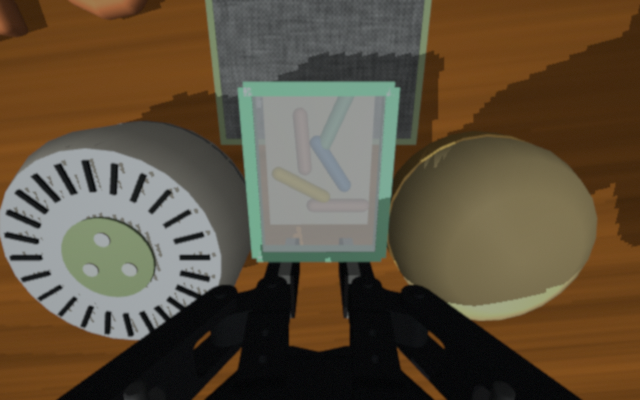

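View pics/s19c.png

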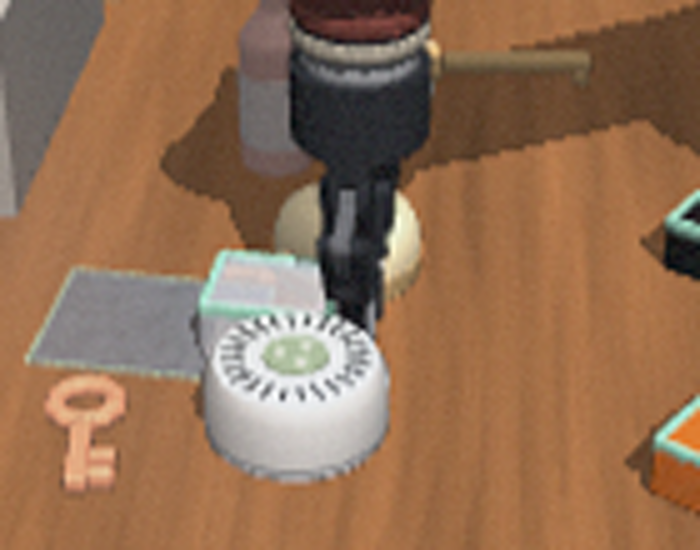

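Emit:
{"api": "arm_command", "payload": {
  "increments": [
    [4, -0.4, 0, 0, 0, 0, 25],
    [4, -0.4, 0, 0, 0, 0, 25],
    [4, -0.4, 0, 0, 0, 0, 25],
    [4, -0.4, 0, 0, 0, 0, 25],
    [4, -0.4, 0, 0, 0, 0, 25],
    [4, -0.4, 0, 0, 0, 0, 25],
    [4, -0.4, 0, 0, 0, 0, 25],
    [4, -0.4, 0, 0, 0, 0, 25],
    [0, 0, 0, 0, 0, 0, 25]
  ]
}}

```text
time_s: 19.5
tcp_pos: [581.5, -73.5, -17.7]
tcp_rot: [0.999, -0.054, -0.003, 0.001]
wrist_force: [0.7, 0.4, 0.2]
finger_gap: 21.4
```

```bash
python3 look.py w20 630 -79 -.1
python3 - <<'E'
from fit import *
q=eyes.grab_frame('side');b=cv2.cvtColor(q['color'],cv2.COLOR_RGB2BGR)[130:240,240:380]
cv2.imwrite('pics/s20c.png',cv2.resize(b,None,fx=5,fy=5,interpolation=cv2.INTER_CUBIC))
measure(wrist(),'mat')
E
```

```text
t 19.5 tcp [581.5 -73.5 -17.7] G 13.1 0.4 tooly-A -1.571 F [0.7 0.4 0.2]
case d2.8 p0.94 [ 6.31033e+02 -7.93150e+01 -1.05000e-01] err 0.026
case G 62.9 -0.1 yaw rel 0.002
mat d18.9 p0.85 [ 7.3256e+02 -8.9018e+01 -8.8000e-02] err 0.247
```

View pics/w20.png

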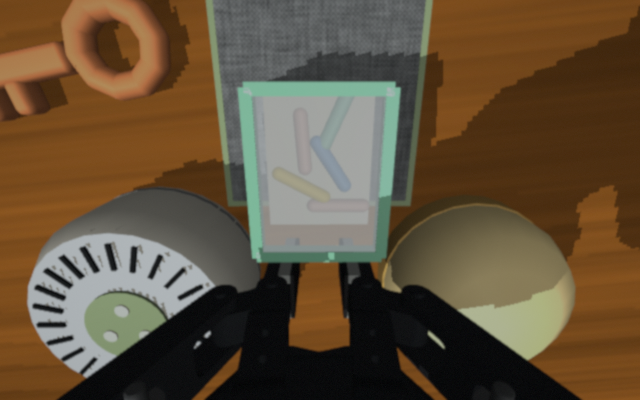

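View pics/s20c.png

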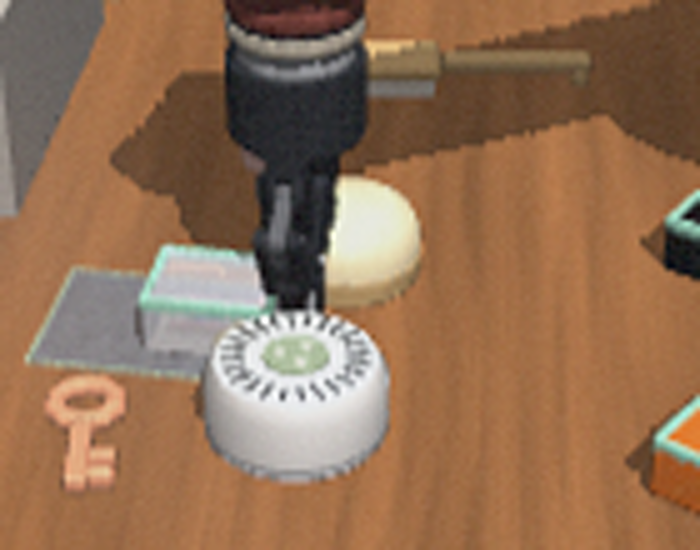

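Emit:
{"api": "arm_command", "payload": {
  "increments": [
    [4, -0.4, 0, 0, 0, 0, 25],
    [4, -0.4, 0, 0, 0, 0, 25],
    [4, -0.4, 0, 0, 0, 0, 25],
    [4, -0.5, 0, 0, 0, 0, 25],
    [4, -0.5, 0, 0, 0, 0, 25],
    [4, -0.4, 0, 0, 0, 0, 25],
    [4, -0.4, 0, 0, 0, 0, 25],
    [3, -0.3, 0, 0, 0, 0, 25],
    [2, -0.2, 0, 0, 0, 0, 25],
    [0, 0, 0, 0, 0, 0, 25]
  ]
}}

```text
time_s: 20.75
tcp_pos: [615.5, -77.0, -17.9]
tcp_rot: [0.999, -0.054, -0.005, 0.001]
wrist_force: [-0.7, -0.2, 0.7]
finger_gap: 21.1
```

```bash
python3 look.py w21 664 -83 -.1
```

```text
t 20.75 tcp [615.5 -77.  -17.9] G 47.2 0.6 tooly-A -1.571 F [-0.7 -0.2  0.7]
case d3.1 p0.93 [ 6.65228e+02 -8.28740e+01 -1.08000e-01] err 0.030
case G 97.3 0.0 yaw rel -0.001
```

View pics/w21.png

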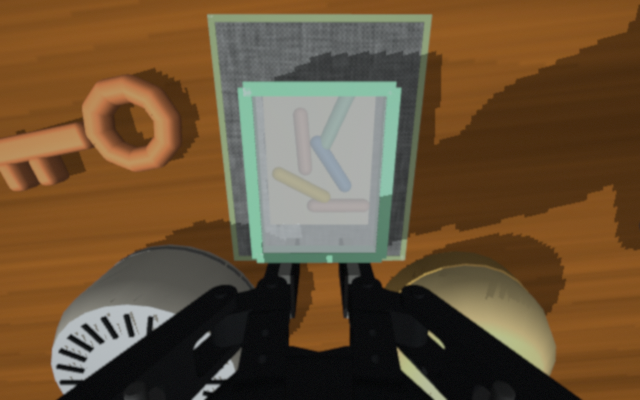

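Run:
```python
from fit import *
p=wrist();g=np.array([568.5,-72.5]);u=np.array([np.cos(-.107),np.sin(-.107)]);v=np.array([-u[1],u[0]])
Q=[]
for px in [(235,260),(405,260),(208,15),(432,15)]:
    d=at_z(p,px,0)[:2]-g; Q.append((d@u,d@v)); print(px,np.round(Q[-1],1))
print(np.mean(Q,0))
```

```text
(235, 260) [37.3 49.3]
(405, 260) [ 37.2 -51.3]
(208, 15) [163.9  49.5]
(432, 15) [164.1 -51. ]
[100.62110172  -0.88295567]
```

Emit:
{"api": "arm_command", "payload": {
  "increments": [
    [-3, 0.3, 0, 0, 0, 0, 25],
    [-6, 0.6, 0, 0, 0, 0, 25],
    [-10, 1, 0, 0, 0, 0, 25],
    [-10, 1, 10, 0, 0, 0, 25],
    [0, 0, 30, 0, 0, 0, 25],
    [0, 0, 40, 0, 0, 0, 25],
    [-30, 0, 40, 0, 0, 0, 25],
    [-40, 0, 40, 0, 0, 0, 25],
    [-40, -10, 20, 0, 0, 0, 25],
    [0, 0, 0, 0, 0, 0, 25]
  ]
}}

```text
time_s: 21.9
tcp_pos: [468.7, -82.3, 159.2]
tcp_rot: [0.999, -0.053, -0.007, 0.001]
wrist_force: [0.3, -0.6, -0.1]
finger_gap: 21.4
```

```bash
python3 look.py w22 665 -83 -.1;python3 - <<'E'
from fit import *
p=wrist()
measure(p,'mat')
p=eyes.grab_frame('top');save(p,'top22');measure(p,'case',(665,-83,-.1))
p=eyes.grab_frame('side');save(p,'side22')
for th in ('pacifier','ramekin','trinket_box','teething_key','hairbrush','lotion'): 
    r=eyes.find_in(p,th); print(th,[np.round(k['centre']).tolist() for k in r][:1])
E
```

```text
t 21.9 tcp [468.7 -82.3 159.2] G -98.1 -20.4 tooly-A -1.57 F [ 0.3 -0.6 -0.1]
case d50.3 p0.83 [ 6.65107e+02 -8.18850e+01 -8.00000e-02] err 0.032
case G 97.1 1.0 yaw rel 0.027
mat d62.8 p0.97 [ 6.68785e+02 -8.29710e+01 -1.03000e-01] err 0.221
case d6.4 p0.68 [ 6.68941e+02 -7.46120e+01 -2.52000e-01] err 1.228
pacifier [[544.0, 432.0, 41.0]]
ramekin [[494.0, 511.0, 45.0]]
trinket_box [[431.0, 419.0, 69.0]]
teething_key [[689.0, 26.0, 9.0]]
hairbrush [[536.0, -388.0, 27.0]]
lotion [[611.0, -260.0, 72.0]]
```

View pics/w22.png

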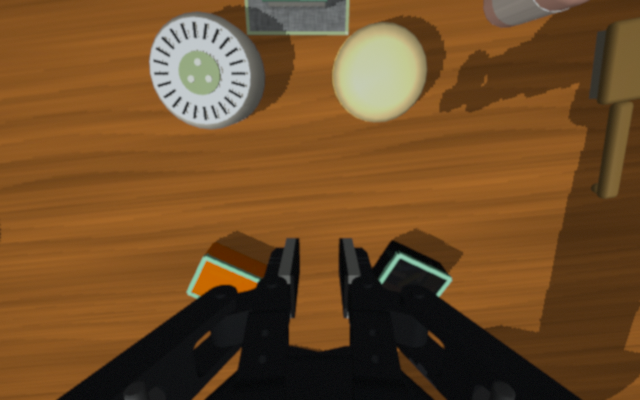

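View pics/top22.png

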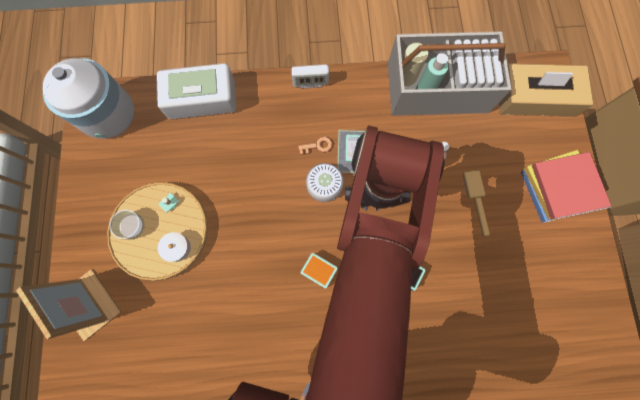

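View pics/side22.png

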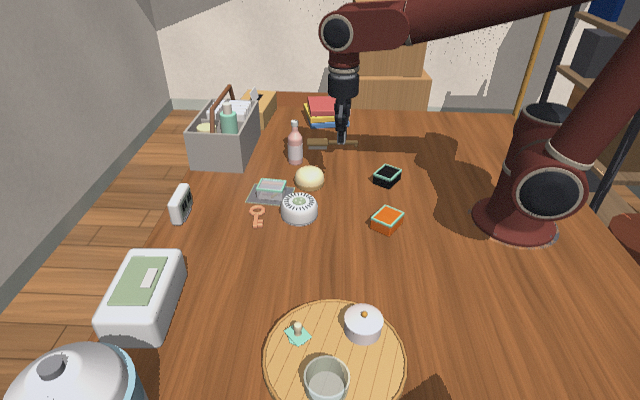

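Emit:
{"api": "arm_command", "payload": {
  "increments": [
    [-8, -30, 10, 0, 0, 0, 25],
    [-8, -30, 10, 0, 0, 0, 25],
    [-8, -30, 10, 0, 0, 0, 25],
    [-8, -30, 10, 0, 0, 0, 25],
    [-5, -30, 0, 0, 0, 0, 25],
    [-5, -30, 0, 0, 0, 0, 25],
    [-5, -30, 0, 0, 0, 0, 25],
    [-5, -30, 0, 0, 0, 0, 25],
    [0, 0, 0, 0, 0, 0, 25]
  ]
}}

```text
time_s: 23.45
tcp_pos: [416.2, -330.1, 196.7]
tcp_rot: [0.999, -0.05, -0.01, 0.0]
wrist_force: [-0.1, 1.1, 0.7]
finger_gap: 21.5
```

Run:
```python
from fit import *
p=eyes.grab_frame('top');save(p,'top23')
c=measure(p,'case',(665,-83,-.1));measure(p,'sound_machine');measure(p,'night_light')
a=cv2.imread('pics/top23.png')[110:220,290:450]
cv2.imwrite('pics/top23c.png',cv2.resize(a,None,fx=5,fy=5,interpolation=cv2.INTER_CUBIC))
```

```text
case d0.7 p0.93 [ 6.68309e+02 -8.20690e+01 -1.53000e-01] err 0.104
sound_machine d0.4 p0.60 [575.505  11.469] err 0.080
night_light d0.7 p0.66 [ 559.608 -151.915] err 0.091
```

View pics/top23c.png

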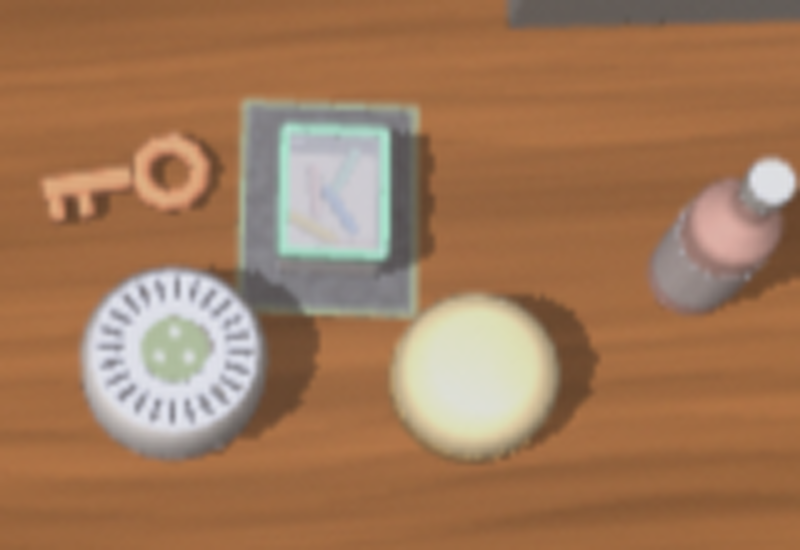

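Emit:
{"api": "arm_command", "payload": {
  "increments": [
    [15, 30, 0, 0, 0, 0, 25],
    [18, 32, 0, 0, 0, 0, 25],
    [18, 32, 0, 0, 0, 0, 25],
    [18, 32, 0, 0, 0, 0, 25],
    [18, 32, 0, 0, 0, 0, 25],
    [18, 32, 0, 0, 0, 0, 25],
    [18, 32, 0, 0, 0, 0, 25],
    [15, 25, 0, 0, 0, 0, 25],
    [0, 0, 0, 0, 0, 0, 25]
  ]
}}

```text
time_s: 24.55
tcp_pos: [558.3, -58.4, 197.5]
tcp_rot: [0.999, -0.042, -0.009, -0.001]
wrist_force: [0.2, 0.3, -0.4]
finger_gap: 21.2
```

```bash
python3 look.py w24 665 -83 -.1
python3 - <<'E'
from fit import *
measure(wrist(),'mat')
E
```

```text
t 24.55 tcp [558.3 -58.4 197.5] G -11.7 12.9 tooly-A -1.548 F [ 0.2  0.3 -0.4]
case d2.8 p0.57 [ 6.64727e+02 -8.23840e+01 -9.90000e-02] err 0.025
case G 96.7 0.4 yaw rel 0.008
mat d6.4 p0.83 [ 6.68768e+02 -8.32260e+01 -1.08000e-01] err 0.839
```

View pics/w24.png

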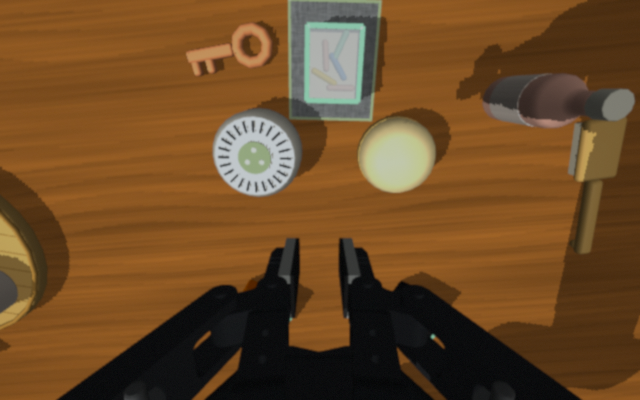

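The case stands wholly on the mat and square to it, and the arm is clear. I'm handing in.

Run:
```python
from workcell import ticket
print(ticket.sign_off())
```

```text
the job is handed in; nothing more can be done
None
```

The clear case is now wholly on the grey mat, in line with it. I handed the job in at about 24.7 s, with the gripper raised clear of everything.

- **What I did:** I pushed the case from its right side with the two fingertips to turn it and line it up with the gap. Then I pushed it straight through from behind onto the mat, backed off and lifted away. I never pinched, lifted or tipped it.
- **Last checks:** The wrist camera puts the case about 4 mm short of the mat centre lengthwise and within about 1 mm of it sideways. It is turned about 0.5° at most from the mat's direction, with at least 18 mm of mat showing on every side. The wrist force readings, taken at the end of each move, stayed within a few newtons. By eye, the lazy susan and what is on it, the teething key, hairbrush and lotion bottle look unmoved.
- **What disagreed:**
  - **Fingertips:** They turned out to sit about 30 mm behind the stated tool point. My first approach therefore passed over the case without moving it. I lowered the tool until the pictures and force readings agreed, then pushed.
  - **First sideways push:** It mostly slid the case instead of turning it, so I changed the push direction.
  - **Final fits:** One coarse top-camera fit showed a turn of about 3°, and the last two mat fits were poor. I relied on the closer wrist views instead.

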